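# Hold down a portion scale's guarded calibration key with a blunt stick

### The arm

A 6-joint arm with a two-finger parallel gripper is mounted at the origin on a cart in front of the work surface, level with it; the furniture and walls round the work are solid. World frame = base frame: x ahead of the robot, y to its left, z up, the work surface at z = 0. Lengths are in m, angles in rad, forces in N, time in s.
With the tool pointing down it reaches from about 0.3 to 0.85 m from the base axis. Payload 4.2 kg.
Tool frame: the origin (TCP) lies on the centre line of the jaws, within the pads' length; the fingertips stand manip.nose_length ahead of it and the grasp point (between the pads) lies 5 mm behind it (manip.nose_length is the distance from the TCP to the fingertips, in m); z points along the fingers, y is the line along which they close (so a half turn about z gives the same grasp; the last joint's range is limited). The gripper opens to 91 mm and grips with 3 to 60 N. Pads are 32 mm wide; open, the fingers measure 118 mm over their backs; the gripper's body (76 mm by 178 mm) begins 60 mm behind the grasp point.
Start: joints at [-1.167, 0.32, 1.565, -0, 1.257, -0.02], TCP at [0.236, -0.524, 0.228] pointing down, gripper open.
Joint ranges: [-3.11, 3.11], [-0.84, 2.01], [0.21, 2.61], [-1.34, 4.49], [0.05, 2.63], [-2.56, 2.56]. Speed limits (rad/s): [2.57, 2.57, 3.14, 3.14, 3.14, 3.14].

### API

Orientations are given as a 3x3 rotation matrix whose columns are the frame's x, y, z axes.
In Python, from workcell import manip gives the robot as it stands. The module is installed in compiled form; this text tells all that it offers.
- The arm moves only by the tool servo_tool, never from a script. Its argument "motion" is a list of rows, each an object with "slide": the shift along the tool's x, y, z in units of 30 mm (1.0 is 30 mm), a list of three; "rot": the turn, a rotation vector about the tool's x, y, z in units of 6 degrees (1.0 is 6 degrees), a list of three. In form: [{"slide": [tx, ty, tz], "rot": [rx, ry, rz]}, ...]. A call has 1 to 12 rows; each row shifts and turns the commanded pose from where the row before left it, along the tool's axes as they then stand; what a row does not reach is not made up. A row lasts 1/12 s, in which the tool goes at most 41.7 mm and 7.16 degrees, less where a joint would pass 70% of its speed; a pose out of reach is approached as far as the arm can. A call is refused whole if a number of a shift passes 1 or a number of a turn 1, either way. A call with a gripper value outside its range is refused whole. "fingers" is the finger opening in mm, from 0 to 91.2, set as the call begins (left out, the last holds). The fingers move at their own pace and stop on an object; the grip force is fixed at half the most. Time passes only in rows, so rows that do not move let the fingers close. It gives the time, the measured TCP pose, the force, the opening and the grip force at its end, in the units of the state.
- manip.observe(): the state, without advancing time (a new reading comes with each control period).
- manip.camera(name): name is "scene" or "top" or "wrist"; returns the picture (400x640x3 uint8, red, green, blue); there is no depth.
- manip.camera_info(name): a dict with "intrinsics" (3x3 intrinsics, pixels), "k1" (the pictures are not rectified: a ray, as slopes to the right and down, at radius r is drawn at 1 + k1 r^2 times it, then the intrinsics apply), "xyz" and "attitude" of the camera in the world; the wrist camera has in their place "T_tool_cam" (4x4, takes a point from camera to tool coordinates, whose origin is the TCP and whose axes are the flange's). Camera axes: x right, y up, looking along -z (the intrinsics and any distortion apply to the point x, -y, -z); pixel columns grow to the right and rows downward; lengths in m; the calibration is good to about 2 mm. A picture is of the moment at which its call begins: read the wrist's pose just before it. camera_info takes no time and is no camera call.
- manip.finish_job(): hands the job in; it is judged then, once.
The state is a dict: "time": time; "joint_pos": joint angles; "qvel": joint speeds; "effort": joint torques, N m; "tcp_pos": TCP position; "tcp_rot": TCP orientation; "force": force on the tool from outside, world axes, zero at the start; "moment": the same for the moment, N m; "finger_gap": opening from 0.0 (shut) to 1.0 (fully open); "gripper_force": force on a finger pad.
Only numpy, scipy, OpenCV 4.12 (cv2) and the standard library are available. Lean on these libraries where they do the work, as an engineer would, in place of code of your own. Each camera call takes 0.05 s, during which the arm holds its last target. There are 200 camera calls.

### The job

Put the portion scale into calibration. First clear its platter: stand the tin upright on the counter. Then draw the blunt wooden stick out of the skewer block (the two ring-topped steel skewers stay in), put its lower end into the square guard collar on the scale and push the sunken key fully home, without leaning hard on it or touching the platter. Leave everything else where it is, and finish while holding: stick upright in the gripper, key still held fully down.

Things in the scene. Friction and masses are not known exactly. Their poses are not given: they have to be found in the camera images.
- scale: portion scale, white housing 230 (x) x 200 (y) x 44 mm high, fixed; origin: centre of its underside, on the counter; x points from its control side to its back, y to its left. Turned up to 20 degrees, in the left or right half of the counter. In front of the platter: a tilted display pod (y -95 to +27 mm, up to z 64) and, at the left front corner (x -89, y +66 mm), the key's grey guard collar.
- platter: the scale's square bare-metal platter, 160 (x) x 200 (y) mm, its top 66 mm above the counter; origin: centre of its underside, 35 mm behind the scale's centre; its front edge lies 44 mm behind the axis of the collar. A tin stands on it at the start; the robot and the stick must not touch it.
- collar_mouth (a point): centre of the mouth of the guard collar, 60 mm above the counter (17 mm above the scale's deck); the collar is 32 x 32 mm with a square vertical hole of 15 x 15 mm, widened to 21 mm by a chamfer at the mouth. The black key lies sunk in this hole; fingers are too wide for it.
- key_face (a point): centre of the key's flat top face, 13 mm square, 9 mm below the collar's mouth when released (51 mm above the counter); it moves down with the key.
- key (a joint): travel of the key in m: 0 released, 0.006 fully home against its stop (face 45 mm above the counter). Its spring returns it: it takes about 2 N to start it and about 6 N at the stop. It does not latch.
- block: wooden skewer block, 58 (x) x 156 (y) x 72 mm high with a steel band round its foot, fixed to the counter; origin: centre of its underside, on the counter. Three vertical round bores of 11 mm, 60 mm deep, stand in a row along its y at -50, 0 and +50 mm. Stands in the half of the counter where the scale is not, turned up to about 25 degrees.
- stick: plain round wooden stick, 9 mm thick, 160 mm long, about 20 g, blunt at both ends, standing loosely (leaning up to 3 degrees) in any one of the three bores; 100 mm of it stands out of the block, its top is 172 mm above the counter, the tallest of the three. Origin: centre of its lower end; z runs along it to its upper end.
- stick_end (a point): centre of the stick's lower end (the stick's origin), 12 mm above the counter while it stands in the block
- skewer_1: steel skewer, 6 mm thick, with a 26 mm ring at its top, 131 mm long, standing in another bore, its top 143 mm above the counter; origin: its lower point, z along it upward. Stays in the block.
- skewer_2: second steel skewer, same as skewer_1, in the remaining bore. Stays in the block.
- tin: closed food tin, 57 mm across, 72 mm high, 180 g, standing upright on the platter at the start (its top then 138 mm above the counter); origin: centre of its underside. There is free counter for it between the scale and the block, in front (about 0.44 m ahead of the robot), among other places.
- mustard: bystander: yellow squeeze bottle, 70 x 86 x 192 mm, at the back; origin: centre of its underside
- tomato: bystander: tomato, 74 mm wide, 69 mm high, behind the skewer block; origin: centre of its underside
- onion: bystander: red onion, 67 mm wide, 71 mm high, at one end of the skewer block; origin: centre of its underside
- cheese: bystander: pale block of cheese, 74 x 87 x 43 mm, at the left; origin: centre of its underside
- spice: bystander: glass jar with a red lid, 45 mm wide, 106 mm high, between the scale and the block; origin: centre of its underside
- mill: bystander: clear shaker with a grey top, 44 mm wide, 90 mm high, behind the jar with the red lid; origin: centre of its underside
Things that resemble listed ones, but are neither listed nor needed, are in the scene too. What is shaped like the block but blue or purple is not meant.

How it is judged:
On the way, in this order (a step that is already met when the one before it is completed fails the run):
1. the tin stands upright on the counter and is let go (height (world z) of tin below 0.004 m and angle between tin's own z axis and vertical below 0.1 rad and linear speed of tin below 0.02 m/s and contact force between the fingers and tin below 0.1 N and contact force between platter and anything else below 0.5 N), for 0.2 s.
2. the stick, gripped, is drawn clear of the block (z of stick_end in the frame of block above 0.076 m and contact force between the fingers and stick above 2 N), for 0.1 s.
3. the stick's lower end is in the collar and has pushed the key home (horizontal distance between stick_end and collar_mouth below 0.008 m and contact force between stick and key above 2 N and value of joint key above 0.005 m), for 0.5 s.
At the end, for the whole second after the job is handed in: Through the last second the stick, gripped, within 0.2 rad of upright, at rest and clear of the block, stands in the collar (within 8 mm of its axis) and pushes the key with 2 to 25 N, at least 5 of its 6 mm down; both skewers are in the block, the tin upright on the counter, the platter bare (all of step 1 and all of step 3 and contact force between stick and key below 25 N and angle between stick's own z axis and vertical below 0.2 rad and contact force between the fingers and stick above 2 N and contact force between stick and block below 0.1 N and linear speed of stick below 0.02 m/s and z of each of skewer_1, skewer_2 in the frame of block below 0.03 m); the arm keeps its last pose, push and grip.
It fails at once if the key is pushed with more than 30 N (contact force between key and anything else above 30 N).
It fails at once if the robot or the stick touches the platter (contact force between platter and the fingers above 1.5 N or contact force between platter and the arm above 1.5 N or contact force between platter and stick above 1.5 N).
It fails at once if a steel skewer is lifted by more than 25 mm (z of any of skewer_1, skewer_2 in the frame of block above 0.037 m).
It fails at once if a bystander is moved by more than 25 mm (distance of any of mustard, tomato, onion, cheese, spice, mill from where it was at the start of the episode above 0.025 m).
It also fails if it takes over 53 s, if anything falls off the work surface, if the arm or the gripper's body presses on something with over 40 N, if the wrist force passes 120 N, or if a joint passes its speed limit or range.

## Working session

There is one attempt and no reset: what is moved stays moved. The work goes in short steps, Python scripts to look and compute and a tool call to move; the robot and the scene stay as the last step left them, time stands still between calls to the robot, and variables do not carry over. Pictures are saved under pics/ and viewed, at most 10 in all, crops included, and the job is handed in when it is done.

Besides the shell and the picture viewer there is one more tool, called after "Request:" in YAML: its name, and indented under it one key for each argument. servo_tool: Moves the arm, as the interface text tells. Its arguments: {"type":"object","properties":{"motion":{"type":"array"},"fingers":{"type":"number"}},"required":["motion"]}

```bash
mkdir -p pics; cat > h.py <<'E'
import numpy as np, cv2
from workcell import manip
def cam(name):
    s=manip.observe(); ci=manip.camera_info(name); im=manip.camera(name)
    if name=="wrist":
        T=np.eye(4);T[:3,:3]=np.array(s["tcp_rot"]);T[:3,3]=s["tcp_pos"];T=T@np.array(ci["T_tool_cam"])
        R,t=T[:3,:3],T[:3,3]
    else: R,t=np.array(ci["attitude"]),np.array(ci["xyz"])
    return im,dict(K=np.array(ci["intrinsics"]),k1=ci["k1"],R=R,t=t)
def ray(c,u,v):
    K=c["K"]; a=np.array([(u-K[0,2])/K[0,0],(v-K[1,2])/K[1,1]]); b=a.copy()
    for _ in range(30): b=a/(1+c["k1"]*(b@b))
    return c["R"]@np.array([b[0],-b[1],-1])
def onz(c,u,v,z):
    d=ray(c,u,v); return c["t"]+d*(z-c["t"][2])/d[2]
def proj(c,p):
    q=c["R"].T@(np.array(p)-c["t"]); b=np.array([q[0],-q[1]])/-q[2]; b=b*(1+c["k1"]*(b@b))
    return c["K"][:2,:2]@b+c["K"][:2,2]
def tri(c1,p1,c2,p2):
    d1=ray(c1,*p1);d2=ray(c2,*p2)
    s=np.linalg.lstsq(np.c_[d1,-d2],c2["t"]-c1["t"],rcond=None)[0]
    a=c1["t"]+s[0]*d1;b=c2["t"]+s[1]*d2
    return (a+b)/2,np.linalg.norm(a-b)
def save(n,im): cv2.imwrite(f"pics/{n}.png",im[:,:,::-1])
E
python3 - <<'E'
from h import *
import pickle
d={}
for n in("scene","top"):
    im,c=cam(n); save(n,im); d[n]=c; print(n,c["t"],c["R"].round(2).tolist(),c["K"][0,0],c["k1"])
pickle.dump(d,open("cams.pkl","wb"))
print(manip.nose_length,manip.camera_info("wrist")["T_tool_cam"]); print(manip.observe())
E
```

```text
scene [-0.01030561 -1.07153499  0.94554871] [[0.9, 0.24, -0.36], [-0.44, 0.49, -0.75], [-0.0, 0.84, 0.55]] 425.80730572486357 -0.01224364595005363
top [0.36180915 0.12124179 1.31295077] [[0.01, 0.99, -0.16], [-1.0, 0.01, -0.03], [-0.03, 0.16, 0.99]] 405.1363304577069 -0.026258333070125563
0.014 [[-4.73174324e-04  9.65730936e-01  2.59544864e-01  7.32358949e-02]
 [ 9.99999863e-01  3.99078064e-04  3.38177478e-04  1.11148806e-03]
 [ 2.23009791e-04  2.59544988e-01 -9.65730992e-01 -1.56342107e-01]
 [ 0.00000000e+00  0.00000000e+00  0.00000000e+00  1.00000000e+00]]
{'time': 0.1, 'joint_pos': array([-1.16698488e+00,  3.20189994e-01,  1.56551472e+00, -1.43023571e-05,
        1.25739757e+00, -2.00164536e-02]), 'qvel': array([-0.00156929, -0.00309735, -0.00128091, -0.00109691,  0.00078926,
        0.00065505]), 'effort': array([-4.91301871e-04, -4.13334990e+01, -2.32509792e+01,  7.28063495e-02,
        4.21588321e-02, -4.26853944e-05]), 'tcp_pos': array([ 0.23629542, -0.52374882,  0.22724258]), 'tcp_rot': array([[ 9.11519574e-01,  4.11256245e-01, -6.05682667e-04],
       [ 4.11256690e-01, -9.11518525e-01,  1.38286045e-03],
       [ 1.66190228e-05, -1.50959542e-03, -9.99998860e-01]]), 'force': array([-0.21045715, -0.17771176,  0.1290988 ]), 'moment': array([ 0.00423   , -0.00077771,  0.0512223 ]), 'gripper_force': 0.0, 'finger_gap': 0.9997804742164315}
```

View pics/top.png

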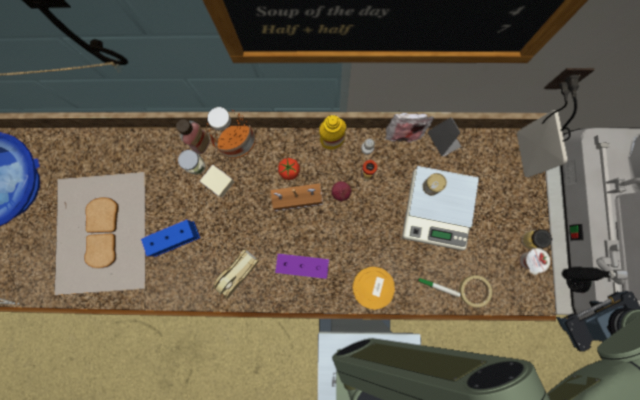

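View pics/scene.png

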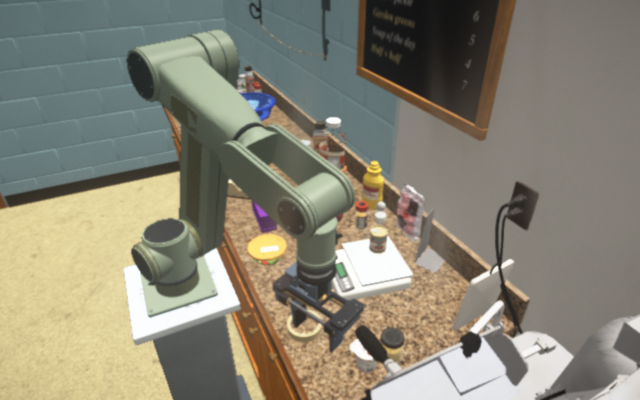

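The top view shows the scale at about (441,208) with the tin at (437,183) and the collar near (411,230). The skewer block is at (296,195), with the onion at (341,190) and the jar at (370,168). In the scene view, the arm hides the block.

```bash
python3 - <<'E'
from h import *
import pickle
d=pickle.load(open("cams.pkl","rb"));c=d["top"]
for n,u,v,z in [("tin",437,182,.138),("blockL",272,196,.072),("blockR",322,193,.072),("collar",411,229,.06),("onion",341,190,.04),("spice",370,167,.1),("pl FL",407,222,.066),("pl BL",417,169,.066),("pl BR",478,175,.066),("orange",374,288,.02),("purple",302,266,.07),("counteredge",374,312,0),("free",385,230,0)]: print(n,onz(c,u,v,z).round(3))
im=cv2.imread("pics/top.png")[130:330,240:500]
cv2.imwrite("pics/topcrop.png",cv2.resize(im,(780,600),interpolation=cv2.INTER_CUBIC))
E
```

```text
tin [ 0.602 -0.19   0.138]
blockL [0.568 0.305 0.072]
blockR [0.579 0.149 0.072]
collar [ 0.47  -0.126  0.06 ]
onion [0.595 0.09  0.04 ]
spice [0.656 0.003 0.1  ]
pl FL [ 0.491 -0.113  0.066]
pl BL [ 0.658 -0.148  0.066]
pl BR [ 0.64  -0.338  0.066]
orange [ 0.288 -0.015  0.02 ]
purple [0.354 0.208 0.07 ]
counteredge [ 0.213 -0.016  0.   ]
free [ 0.471 -0.054  0.   ]
```

View pics/topcrop.png

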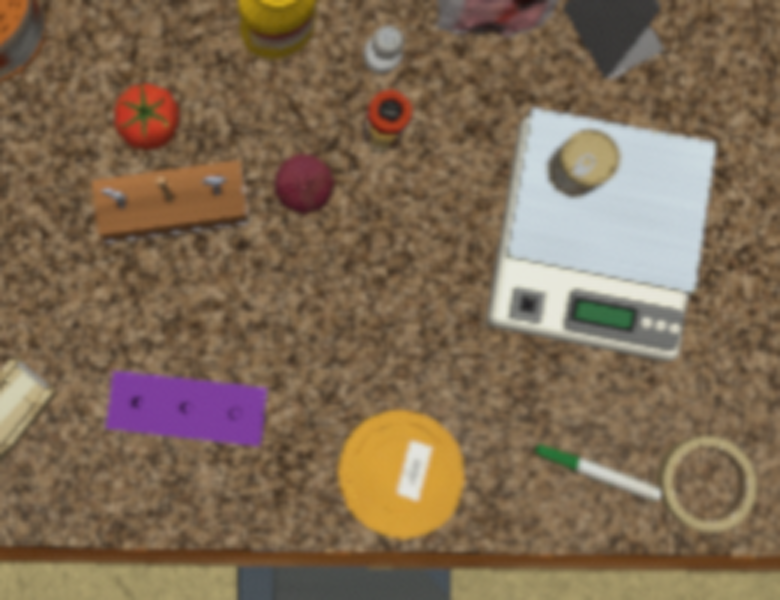

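The crop shows the collar at about (416,231) in full-image pixels. The tin top is near (436,183), and the stick, a thin wooden tip at about (295,192), is in the middle bore between the two steel rings. I'll go over the tin first.

Request:
servo_tool:
  motion:
    - {"slide": [0.5,-0.17,0],"rot": [0,0,0]}
    - {"slide": [1,-0.33,0],"rot": [0,0,0]}
    - {"slide": [1,-0.33,0],"rot": [0,0,0]}
    - {"slide": [1,-0.33,0],"rot": [0,0,0]}
    - {"slide": [1,-0.33,0],"rot": [0,0,0]}
    - {"slide": [1,-0.33,0],"rot": [0,0,0]}
    - {"slide": [1,-0.33,0],"rot": [0,0,0]}
    - {"slide": [1,-0.33,0],"rot": [0,0,0]}
    - {"slide": [1,-0.33,0],"rot": [0,0,0]}
    - {"slide": [1,-0.33,0],"rot": [0,0,0]}
    - {"slide": [1,-0.33,0],"rot": [0,0,0]}
    - {"slide": [1,-0.33,0],"rot": [0,0,0]}
  fingers: 91

```text
time: 1.1
tcp_pos: [0.5048, -0.277, 0.2276]
tcp_rot: [[0.911, 0.411, -0.001], [0.411, -0.911, 0.0], [-0.001, -0.001, -1.0]]
force: [0.3, -0.5, 0.3]
finger_gap: 0.999
gripper_force: 0.0
```

Request:
servo_tool:
  motion:
    - {"slide": [1,-0.33,0],"rot": [0,0,0]}
    - {"slide": [1,-0.33,0],"rot": [0,0,0]}
    - {"slide": [0,0,0],"rot": [0,0,-1]}
    - {"slide": [0,0,0],"rot": [0,0,-1]}
    - {"slide": [0,0,0],"rot": [0,0,-1]}
    - {"slide": [0,0,0],"rot": [0,0,-1]}
    - {"slide": [0,0,0],"rot": [0,0,-1]}
    - {"slide": [0,0,0],"rot": [0,0,-1]}
    - {"slide": [0,0,0],"rot": [0,0,-1]}
    - {"slide": [0,0,0],"rot": [0,0,-1]}
    - {"slide": [0,0,0],"rot": [0,0,-1]}
    - {"slide": [0,0,0],"rot": [0,0,-1]}

```text
time: 2.1
tcp_pos: [0.5503, -0.2355, 0.2274]
tcp_rot: [[0.094, 0.996, -0.001], [0.996, -0.094, 0.0], [0.0, -0.001, -1.0]]
force: [0.7, -0.5, 0.5]
finger_gap: 0.999
gripper_force: 0.0
```

```bash
python3 - <<'E'
from h import *
import pickle
im,c=cam("wrist"); save("w1",im); pickle.dump(c,open("w1.pkl","wb")); s=manip.observe(); print(s["time"],s["tcp_pos"],s["tcp_rot"],c["t"])
E
```

```text
2.15 [ 0.5502839  -0.23554709  0.22741972] [[ 9.13058731e-02  9.95822237e-01 -1.14481727e-03]
 [ 9.95822863e-01 -9.13055221e-02  3.55316611e-04]
 [ 2.49304043e-04 -1.17247771e-03 -9.99999282e-01]] [ 0.55787924 -0.16365855  0.38375549]
```

View pics/w1.png

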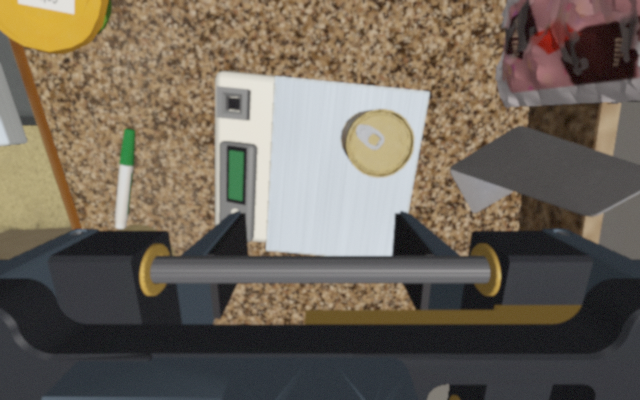

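The wrist view shows the tin lid centred at (379,143) and the collar hole at (235,102).

```bash
python3 - <<'E'
from h import *
import pickle
t=pickle.load(open("cams.pkl","rb"))["top"];w=pickle.load(open("w1.pkl","rb"))
print("tin",tri(t,(436.3,182.7),w,(378.5,143)), onz(w,378.5,143,.138))
print("collar",tri(t,(416,231),w,(235,102)), onz(w,235,102,.06))
print([onz(w,*p,.066).round(4).tolist() for p in((274,77),(428,92),(268,250))])
E
```

```text
tin (array([ 0.60417487, -0.19074142,  0.12764358]), np.float64(0.0033897256051599704)) [ 0.60394967 -0.18951906  0.138     ]
collar (array([ 0.4661782 , -0.14164625,  0.04985798]), np.float64(0.0041346164428304934)) [ 0.47026433 -0.14077185  0.06      ]
[[0.5152, -0.1211, 0.066], [0.6701, -0.1503, 0.066], [0.4824, -0.3094, 0.066]]
```

Request:
servo_tool:
  motion:
    - {"slide": [0.84,0.83,0],"rot": [0,0,0]}
    - {"slide": [0.84,0.83,0],"rot": [0,0,0]}
    - {"slide": [0,0,0],"rot": [0,0,0]}
    - {"slide": [0,0,0.8],"rot": [0,0,0]}
    - {"slide": [0,0,0.8],"rot": [0,0,0]}
    - {"slide": [0,0,0.8],"rot": [0,0,0]}
    - {"slide": [0,0,0.7],"rot": [0,0,0]}
    - {"slide": [0,0,0.5],"rot": [0,0,0]}
    - {"slide": [0,0,0.3],"rot": [0,0,0]}
    - {"slide": [0,0,0],"rot": [0,0,0]}
    - {"slide": [0,0,0],"rot": [0,0,0]}

```text
time: 3.07
tcp_pos: [0.6052, -0.1906, 0.111]
tcp_rot: [[0.1, 0.995, -0.0], [0.995, -0.1, -0.0], [-0.0, -0.0, -1.0]]
force: [1.2, -0.7, 0.8]
finger_gap: 0.997
gripper_force: 0.0
```

Request:
servo_tool:
  motion:
    - {"slide": [0,0,0],"rot": [0,0,0]}
    - {"slide": [0,0,0],"rot": [0,0,0]}
    - {"slide": [0,0,0],"rot": [0,0,0]}
    - {"slide": [0,0,0],"rot": [0,0,0]}
    - {"slide": [0,0,0],"rot": [0,0,0]}
    - {"slide": [0,0,0],"rot": [0,0,0]}
    - {"slide": [0,0,0],"rot": [0,0,0]}
    - {"slide": [0,0,0],"rot": [0,0,0]}
  fingers: 30

```text
time: 3.73
tcp_pos: [0.6052, -0.1905, 0.1114]
tcp_rot: [[0.1, 0.995, 0.0], [0.995, -0.1, -0.0], [-0.0, 0.0, -1.0]]
force: [-1.1, -0.6, 1.9]
finger_gap: 0.62
gripper_force: 30.0
```

Request:
servo_tool:
  motion:
    - {"slide": [0,0,-0.5],"rot": [0,0,0]}
    - {"slide": [0,0,-1],"rot": [0,0,0]}
    - {"slide": [0.4,-0.38,-0.5],"rot": [0,0,0]}
    - {"slide": [0.9,-0.87,0],"rot": [0,0,0]}
    - {"slide": [0.9,-0.87,0],"rot": [0,0,0]}
    - {"slide": [0.9,-0.87,0],"rot": [0,0,0]}
    - {"slide": [0.9,-0.87,0],"rot": [0,0,0]}
    - {"slide": [0.9,-0.87,0],"rot": [0,0,0]}
    - {"slide": [0.9,-0.87,0],"rot": [0,0,0]}
    - {"slide": [0.6,-0.57,0.5],"rot": [0,0,0]}
    - {"slide": [0,0,1],"rot": [0,0,0]}
    - {"slide": [0,0,1],"rot": [0,0,0]}

```text
time: 4.73
tcp_pos: [0.4399, 0.0202, 0.0961]
tcp_rot: [[0.097, 0.995, 0.004], [0.995, -0.097, 0.0], [0.0, 0.004, -1.0]]
force: [0.6, -0.5, -1.7]
finger_gap: 0.625
gripper_force: 30.0
```

Request:
servo_tool:
  motion:
    - {"slide": [0,0,0.6],"rot": [0,0,0]}
    - {"slide": [0,0,0.4],"rot": [0,0,0]}
    - {"slide": [0,0,0.3],"rot": [0,0,0]}
    - {"slide": [0,0,0.2],"rot": [0,0,0]}
    - {"slide": [0,0,0],"rot": [0,0,0]}
    - {"slide": [0,0,0],"rot": [0,0,0]}

```text
time: 5.23
tcp_pos: [0.4405, 0.019, 0.0511]
tcp_rot: [[0.1, 0.995, 0.0], [0.995, -0.1, -0.0], [-0.0, 0.0, -1.0]]
force: [0.3, 0.6, -2.6]
finger_gap: 0.623
gripper_force: 30.0
```

Request:
servo_tool:
  motion:
    - {"slide": [0,0,0.07],"rot": [0,0,0]}
    - {"slide": [0,0,0.05],"rot": [0,0,0]}
    - {"slide": [0,0,0.05],"rot": [0,0,0]}
    - {"slide": [0,0,0],"rot": [0,0,0]}
    - {"slide": [0,0,0],"rot": [0,0,0]}

```text
time: 5.65
tcp_pos: [0.4402, 0.019, 0.046]
tcp_rot: [[0.1, 0.995, 0.0], [0.995, -0.1, -0.0], [-0.0, 0.0, -1.0]]
force: [0.5, 0.4, -1.6]
finger_gap: 0.627
gripper_force: 30.0
```

Request:
servo_tool:
  motion:
    - {"slide": [0,0,0.03],"rot": [0,0,0]}
    - {"slide": [0,0,0],"rot": [0,0,0]}
    - {"slide": [0,0,0],"rot": [0,0,0]}

```text
time: 5.9
tcp_pos: [0.4404, 0.019, 0.0453]
tcp_rot: [[0.1, 0.995, 0.001], [0.995, -0.1, -0.0], [0.0, 0.001, -1.0]]
force: [-0.7, -0.4, 3.8]
finger_gap: 0.623
gripper_force: 30.0
```

Request:
servo_tool:
  motion:
    - {"slide": [0,0,0],"rot": [0,0,0]}
    - {"slide": [0,0,0],"rot": [0,0,0]}
    - {"slide": [0,0,0],"rot": [0,0,0]}
    - {"slide": [0,0,0],"rot": [0,0,0]}
    - {"slide": [0,0,0],"rot": [0,0,0]}
    - {"slide": [0,0,0],"rot": [0,0,0]}
    - {"slide": [0,0,-0.5],"rot": [0,0,0]}
    - {"slide": [0,0,-1],"rot": [0,0,0]}
    - {"slide": [0,0,-1],"rot": [0,0,0]}
    - {"slide": [0,0,-1],"rot": [0,0,0]}
    - {"slide": [0,0,-1],"rot": [0,0,0]}
    - {"slide": [0,0,-1],"rot": [0,0,0]}
  fingers: 91

```text
time: 6.9
tcp_pos: [0.4397, 0.019, 0.2114]
tcp_rot: [[0.1, 0.995, 0.0], [0.995, -0.1, -0.0], [-0.0, 0.0, -1.0]]
force: [1.0, 0.1, -0.6]
finger_gap: 0.996
gripper_force: 0.0
```

```bash
python3 - <<'E'
from h import *
s=manip.observe();print(s["tcp_pos"],s["tcp_rot"])
t=__import__("pickle").load(open("cams.pkl","rb"))["top"]
print(onz(t,295,192,.172), [onz(t,240+a/3,130+b/3,.072) for a,b in((93,181),(240,162),(247,217),(101,238))])
E
```

```text
[0.4397487  0.01904044 0.21142254] [[ 9.96430373e-02  9.95023248e-01  4.52726847e-05]
 [ 9.95023246e-01 -9.96430333e-02 -8.22993677e-05]
 [-7.73786765e-05  5.32479327e-05 -9.99999996e-01]]
[0.5636948 0.2245635 0.172    ] [array([0.58617441, 0.30888579, 0.072     ]), array([0.60727439, 0.15596049, 0.072     ]), array([0.54945207, 0.14807298, 0.072     ]), array([0.52637923, 0.29875238, 0.072     ])]
```

Request:
servo_tool:
  motion:
    - {"slide": [0.5,0.4,-0.5],"rot": [0,0,0]}
    - {"slide": [0.95,0.75,-0.5],"rot": [0,0,0]}
    - {"slide": [0.95,0.75,0],"rot": [0,0,0]}
    - {"slide": [0.95,0.75,0],"rot": [0,0,0]}
    - {"slide": [0.95,0.75,0],"rot": [0,0,0]}
    - {"slide": [0.47,0.37,0],"rot": [0,0,0]}
    - {"slide": [0,0,0],"rot": [0,0,-1]}
    - {"slide": [0,0,0],"rot": [0,0,-1]}
    - {"slide": [0,0,0],"rot": [0,0,-0.2]}
    - {"slide": [0,0,0],"rot": [0,0,0]}
    - {"slide": [0,0,0],"rot": [0,0,0]}

```text
time: 7.82
tcp_pos: [0.5667, 0.15, 0.2399]
tcp_rot: [[-0.128, 0.992, -0.0], [0.992, 0.128, -0.0], [-0.0, -0.0, -1.0]]
force: [-0.2, -0.2, -0.3]
finger_gap: 0.995
gripper_force: 0.0
```

```bash
python3 - <<'E'
from h import *
import pickle
im,c=cam("wrist"); pickle.dump(c,open("w2.pkl","wb")); s=manip.observe(); print(s["time"],s["tcp_pos"],s["tcp_rot"])
print(proj(c,[.564,.2246,.172]),proj(c,[.567,.228,.072]))
save("w2",im); im2,c2=cam("top"); save("top2",im2)
E
```

```text
7.8667 [0.56677083 0.1499185  0.23998729] [[-1.28179628e-01  9.91750966e-01  6.57858537e-05]
 [ 9.91750966e-01  1.28179633e-01 -6.43600945e-05]
 [-7.22615924e-05  5.69935309e-05 -9.99999996e-01]]
[328.53058153 112.98790947] [329.03589633 111.01408978]
```

View pics/w2.png

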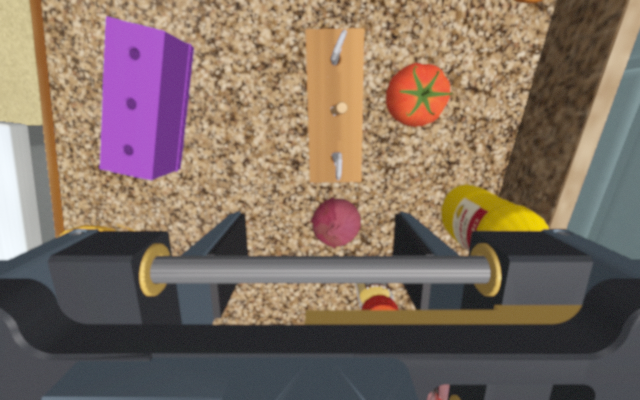

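The stick top is at (342,107) between the two rings, the block edges are parallel to the tool, and the onion is at (336,221).

```bash
python3 - <<'E'
from h import *
import pickle
t=pickle.load(open("cams.pkl","rb"))["top"];c=pickle.load(open("w2.pkl","rb"))
print(onz(c,341.5,107,.172), onz(c,335,105,.072), onz(c,337,106,.072))
for p in((294.5,191),(295,192)): print(tri(t,p,c,(341.5,107)))
b=[onz(c,*p,.072) for p in((306,28),(363,28),(362,182),(309,181))]; print(b,np.mean(b,0))
E
```

```text
[0.5728321  0.22998735 0.172     ] [0.57241436 0.23485074 0.072     ] [0.57465116 0.23411919 0.072     ]
(array([0.57691792, 0.23180442, 0.11350289]), np.float64(0.000818410876257675))
(array([0.57881147, 0.23281101, 0.08545221]), np.float64(0.0009101213059774473))
[array([0.5336298 , 0.30355383, 0.072     ]), array([0.58967235, 0.31076611, 0.072     ]), array([0.61432298, 0.15641921, 0.072     ]), array([0.5548791 , 0.14994923, 0.072     ])] [0.57312606 0.23017209 0.072     ]
```

Request:
servo_tool:
  motion:
    - {"slide": [0.87,0.18,0],"rot": [0,0,0]}
    - {"slide": [0.87,0.18,0],"rot": [0,0,0]}
    - {"slide": [0.87,0.18,0],"rot": [0,0,0]}
    - {"slide": [0,0,0],"rot": [0,0,0]}
    - {"slide": [0,0,0],"rot": [0,0,0]}

```text
time: 8.33
tcp_pos: [0.5726, 0.2306, 0.2397]
tcp_rot: [[-0.131, 0.991, -0.0], [0.991, 0.131, -0.001], [-0.001, -0.0, -1.0]]
force: [0.1, -0.8, 0.2]
finger_gap: 1.0
gripper_force: 0.0
```

```bash
python3 - <<'E'
from h import *
import pickle
im,c=cam("wrist"); pickle.dump(c,open("w3.pkl","wb")); s=manip.observe(); print(s["tcp_pos"])
print(proj(c,[.573,.230,.172]))
save("w3",im); save("w3c",cv2.resize(im[100:300,200:460],(780,600),interpolation=cv2.INTER_CUBIC))
E
```

```text
[0.57260691 0.22965955 0.23983029]
[319.74186949 210.22528372]
```

View pics/w3c.png

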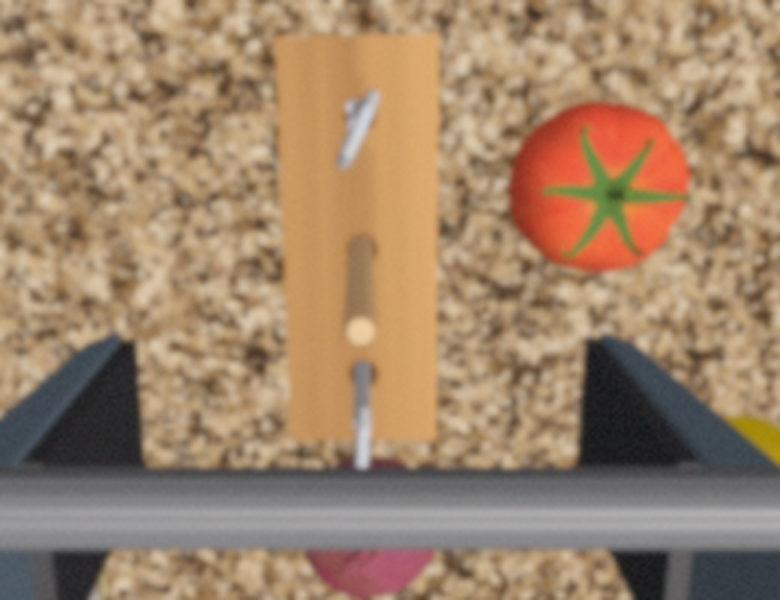

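The stick top is at (320,210) and its bore at about (320,181), matching the predicted pixel for the measured point.

```bash
python3 - <<'E'
from h import *
import pickle
c2=pickle.load(open("w2.pkl","rb"));c=pickle.load(open("w3.pkl","rb"))
print(tri(c2,(341.5,107),c,(320.3,210.3)), onz(c,320.3,181,.072))
E
```

```text
(array([0.57314985, 0.22997459, 0.17185474]), np.float64(0.000615896792594219)) [0.57336106 0.23211795 0.072     ]
```

Request:
servo_tool:
  motion:
    - {"slide": [0,0,0.5],"rot": [0,0,0]}
    - {"slide": [0,0,0.8],"rot": [0,0,0]}
    - {"slide": [0,0,0.8],"rot": [0,0,0]}
    - {"slide": [0,0,0.7],"rot": [0,0,0]}
    - {"slide": [0,0,0.5],"rot": [0,0,0]}
    - {"slide": [0,0,0.2],"rot": [0,0,0]}
    - {"slide": [0,0,0],"rot": [0,0,0]}
    - {"slide": [0,0,0],"rot": [0,0,0]}

```text
time: 9.05
tcp_pos: [0.5732, 0.2293, 0.1356]
tcp_rot: [[-0.129, 0.992, 0.001], [0.992, 0.129, 0.0], [-0.0, 0.001, -1.0]]
force: [0.6, 0.1, 1.0]
finger_gap: 1.0
gripper_force: 0.0
```

Request:
servo_tool:
  motion:
    - {"slide": [0,0,0],"rot": [0,0,0]}
    - {"slide": [0,0,0],"rot": [0,0,0]}
    - {"slide": [0,0,0],"rot": [0,0,0]}
    - {"slide": [0,0,0],"rot": [0,0,0]}
    - {"slide": [0,0,0],"rot": [0,0,0]}
    - {"slide": [0,0,0],"rot": [0,0,0]}
    - {"slide": [0,0,0],"rot": [0,0,0]}
    - {"slide": [0,0,0],"rot": [0,0,0]}
    - {"slide": [0,0,0],"rot": [0,0,0]}
    - {"slide": [0,0,0],"rot": [0,0,0]}
    - {"slide": [0,0,0],"rot": [0,0,0]}
    - {"slide": [0,0,0],"rot": [0,0,0]}
  fingers: 0

```text
time: 10.05
tcp_pos: [0.5728, 0.2299, 0.1349]
tcp_rot: [[-0.13, 0.991, 0.0], [0.991, 0.13, -0.0], [-0.0, -0.0, -1.0]]
force: [-0.0, -0.3, -0.3]
finger_gap: 0.15
gripper_force: 0.0
```

Request:
servo_tool:
  motion:
    - {"slide": [0,0,0],"rot": [0,0,0]}
    - {"slide": [0,0,0],"rot": [0,0,0]}
    - {"slide": [0,0,0],"rot": [0,0,0]}
    - {"slide": [0,0,0],"rot": [0,0,0]}

```text
time: 10.38
tcp_pos: [0.5728, 0.2299, 0.1349]
tcp_rot: [[-0.13, 0.991, 0.0], [0.991, 0.13, -0.0], [-0.0, 0.0, -1.0]]
force: [-0.5, 0.3, -0.5]
finger_gap: 0.087
gripper_force: 30.0
```

Request:
servo_tool:
  motion:
    - {"slide": [0,0,-0.2],"rot": [0,0,0]}
    - {"slide": [0,0,-0.4],"rot": [0,0,0]}
    - {"slide": [0,0,-0.5],"rot": [0,0,0]}
    - {"slide": [0,0,-0.5],"rot": [0,0,0]}
    - {"slide": [0,0,-0.5],"rot": [0,0,0]}
    - {"slide": [0,0,-0.5],"rot": [0,0,0]}
    - {"slide": [0,0,-0.5],"rot": [0,0,0]}
    - {"slide": [0,0,-0.5],"rot": [0,0,0]}
    - {"slide": [0,0,-0.5],"rot": [0,0,0]}
    - {"slide": [0,0,-0.5],"rot": [0,0,0]}
    - {"slide": [0,0,-0.4],"rot": [0,0,0]}
    - {"slide": [0,0,0],"rot": [0,0,0]}

```text
time: 11.38
tcp_pos: [0.5739, 0.2303, 0.2883]
tcp_rot: [[-0.13, 0.991, 0.006], [0.991, 0.13, 0.002], [0.001, 0.006, -1.0]]
force: [0.9, 0.3, 0.4]
finger_gap: 0.091
gripper_force: 30.0
```

Request:
servo_tool:
  motion:
    - {"slide": [-0.5,-0.2,0],"rot": [0,0,0]}
    - {"slide": [-0.98,-0.42,0],"rot": [0,0,0]}
    - {"slide": [-0.98,-0.42,0],"rot": [0,0,0]}
    - {"slide": [-0.98,-0.42,0],"rot": [0,0,0]}
    - {"slide": [-0.98,-0.42,0],"rot": [0,0,0]}
    - {"slide": [-0.98,-0.42,0],"rot": [0,0,0]}
    - {"slide": [-0.98,-0.42,0],"rot": [0,0,0]}
    - {"slide": [-0.98,-0.42,0],"rot": [0,0,0]}
    - {"slide": [-0.98,-0.42,0],"rot": [0,0,0]}
    - {"slide": [-0.98,-0.42,0],"rot": [0,0,0]}
    - {"slide": [-0.5,-0.2,0],"rot": [0,0,0]}
    - {"slide": [0,0,0],"rot": [0,0,0]}

```text
time: 12.38
tcp_pos: [0.4847, -0.0817, 0.2841]
tcp_rot: [[-0.126, 0.992, -0.002], [0.992, 0.126, -0.001], [-0.001, -0.003, -1.0]]
force: [0.2, 0.2, -0.6]
finger_gap: 0.089
gripper_force: 30.0
```

```bash
python3 - <<'E'
from h import *
import pickle
im,c=cam("wrist"); pickle.dump(c,open("w4.pkl","wb")); s=manip.observe(); print(s["time"],s["tcp_pos"],s["tcp_rot"],s["finger_gap"])
print(proj(c,[.470,-.141,.06]))
save("w4",im)
im,c=cam("top"); save("top3",im)
E
```

```text
12.4333 [ 0.48539445 -0.08000931  0.2841553 ] [[-1.26789923e-01  9.91928076e-01 -1.73401247e-03]
 [ 9.91929516e-01  1.26790403e-01  1.69697363e-04]
 [ 3.88183719e-04 -1.69850223e-03 -9.99998482e-01]] 0.09439167849341012
[303.75541194 213.94745467]
```

View pics/w4.png

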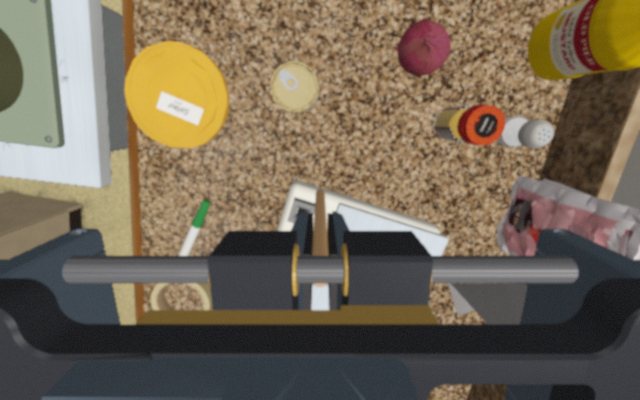

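The stick end is at about (320,187), the tin stands upright at (295,86), and the fingers partly hide the collar. I'll slide past it to see it clear.

Request:
servo_tool:
  motion:
    - {"slide": [-0.93,-0.25,0],"rot": [0,0,0]}
    - {"slide": [-0.93,-0.25,0],"rot": [0,0,0]}
    - {"slide": [-0.93,-0.25,0],"rot": [0,0,0]}
    - {"slide": [-0.93,-0.25,0],"rot": [0,0,0]}
    - {"slide": [0,0,0],"rot": [0,0,0]}
    - {"slide": [0,0,0],"rot": [0,0,0]}

```text
time: 12.98
tcp_pos: [0.4716, -0.1929, 0.2843]
tcp_rot: [[-0.129, 0.992, -0.001], [0.992, 0.129, 0.001], [0.001, -0.001, -1.0]]
force: [0.3, 0.9, -0.8]
finger_gap: 0.094
gripper_force: 30.0
```

```bash
python3 - <<'E'
from h import *
import pickle
im,c=cam("wrist"); pickle.dump(c,open("w5.pkl","wb")); s=manip.observe(); print(s["time"],s["tcp_pos"],s["tcp_rot"])
print(proj(c,[.470,-.141,.06]))
save("w5",im); save("w5c",cv2.resize(im[80:280,190:450],(780,600),interpolation=cv2.INTER_CUBIC))
E
```

```text
13.0333 [ 0.47170057 -0.19219169  0.28442567] [[-1.30392803e-01  9.91462113e-01 -7.71459376e-04]
 [ 9.91461537e-01  1.30393682e-01  1.22807931e-03]
 [ 1.31818754e-03 -6.04739595e-04 -9.99998948e-01]]
[323.55963186 133.00514232]
```

View pics/w5c.png

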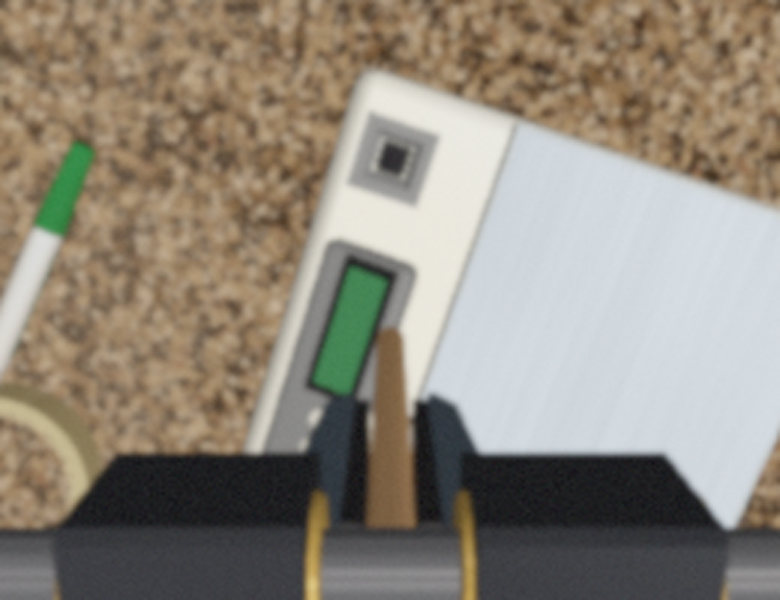

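The collar centre is at (321,133) in the full image and the stick's lower end at about (320,192).

```bash
python3 - <<'E'
from h import *
import pickle
c=pickle.load(open("w5.pkl","rb"));w=pickle.load(open("w1.pkl","rb"));w4=pickle.load(open("w4.pkl","rb"))
print(tri(w,(235,102),c,(321.2,133.1)), onz(c,321.2,133.1,.06),onz(w,235,102,.06))
s=manip.observe();print(s["tcp_pos"])
e=onz(c,319.7,192,.162);print(e,e-s["tcp_pos"],proj(c,[*s["tcp_pos"][:2],.162]))
E
```

```text
(array([ 0.46753481, -0.14105686,  0.05140395]), np.float64(0.0019570440647173294)) [ 0.46704628 -0.14150257  0.06      ] [ 0.47026433 -0.14077185  0.06      ]
[ 0.47170057 -0.19219169  0.28442567]
[ 0.47177846 -0.19233071  0.162     ] [ 7.78903313e-05 -1.39013336e-04 -1.22425671e-01] [319.63933667 191.85357001]
```

Request:
servo_tool:
  motion:
    - {"slide": [0.85,0.05,0],"rot": [0,0,0]}
    - {"slide": [0.85,0.05,0],"rot": [0,0,0]}
    - {"slide": [0,0,0],"rot": [0,0,0]}
    - {"slide": [0,0,0.5],"rot": [0,0,0]}
    - {"slide": [0,0,0.7],"rot": [0,0,0]}
    - {"slide": [0,0,0.7],"rot": [0,0,0]}
    - {"slide": [0,0,0.5],"rot": [0,0,0]}
    - {"slide": [0,0,0.4],"rot": [0,0,0]}
    - {"slide": [0,0,0],"rot": [0,0,0]}
    - {"slide": [0,0,0],"rot": [0,0,0]}
    - {"slide": [0,0,0],"rot": [0,0,0]}

```text
time: 13.95
tcp_pos: [0.4687, -0.1417, 0.2018]
tcp_rot: [[-0.131, 0.991, 0.002], [0.991, 0.131, -0.001], [-0.001, 0.001, -1.0]]
force: [-0.4, 0.1, 0.1]
finger_gap: 0.094
gripper_force: 30.0
```

```bash
python3 - <<'E'
from h import *
import pickle
im,c=cam("wrist"); pickle.dump(c,open("w6.pkl","wb")); s=manip.observe(); print(s["time"],s["tcp_pos"],s["tcp_rot"][:,2],s["force"])
print(proj(c,[.468,-.1413,.06]),proj(c,[*s["tcp_pos"][:2],s["tcp_pos"][2]-.1224]))
save("w6",im); save("w6c",cv2.resize(im[140:240,255:385],(780,600),interpolation=cv2.INTER_CUBIC))
E
```

```text
14.0 [ 0.46872464 -0.14192264  0.20197489] [ 2.01831010e-03 -6.83777876e-04 -9.99997729e-01] [-0.07379923  0.09690192  0.26461233]
[318.63201638 187.15704547] [319.24526745 192.54827365]
```

View pics/w6c.png

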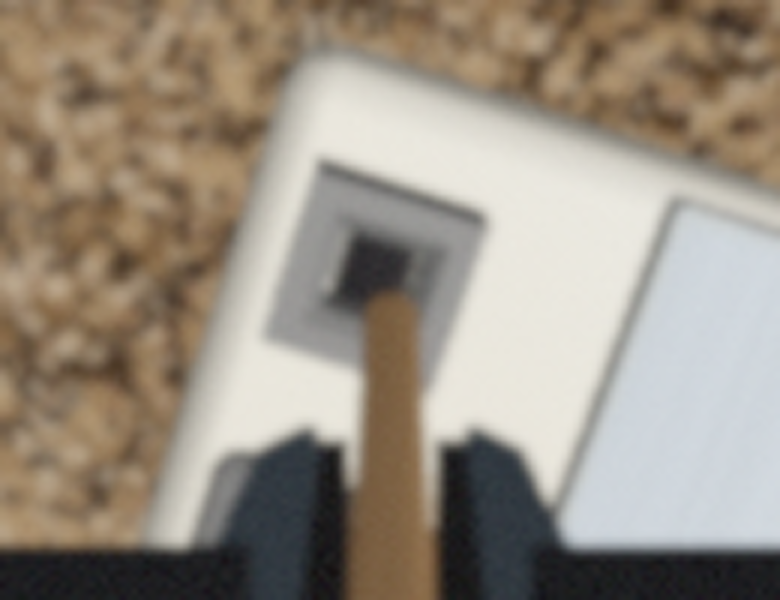

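The collar centre is at (317.7,186.3) and the stick end at (320.2,190.8), already nearly over the hole.

```bash
python3 - <<'E'
from h import *
import pickle
c=pickle.load(open("w6.pkl","rb"));R=manip.observe()["tcp_rot"]
a=onz(c,317.7,186.3,.06);b=onz(c,320.2,190.8,.0796);print(a,b,R.T@(a-b))
E
```

```text
[ 0.46691853 -0.14051664  0.06      ] [ 0.46941845 -0.14004484  0.0796    ] [-0.00012167 -0.00257765  0.01959523]
```

Request:
servo_tool:
  motion:
    - {"slide": [0,-0.08,0],"rot": [0,0,0]}
    - {"slide": [0,0,0.2],"rot": [0,0,0]}
    - {"slide": [0,0,0.2],"rot": [0,0,0]}
    - {"slide": [0,0,0.2],"rot": [0,0,0]}
    - {"slide": [0,0,0.15],"rot": [0,0,0]}
    - {"slide": [0,0,0.1],"rot": [0,0,0]}
    - {"slide": [0,0,0],"rot": [0,0,0]}
    - {"slide": [0,0,0],"rot": [0,0,0]}

```text
time: 14.67
tcp_pos: [0.4655, -0.1424, 0.1752]
tcp_rot: [[-0.13, 0.991, -0.0], [0.991, 0.13, 0.0], [0.0, -0.0, -1.0]]
force: [-0.5, -0.8, -0.1]
finger_gap: 0.09
gripper_force: 30.0
```

Request:
servo_tool:
  motion:
    - {"slide": [0,0,0.06],"rot": [0,0,0]}
    - {"slide": [0,0,0.06],"rot": [0,0,0]}
    - {"slide": [0,0,0.03],"rot": [0,0,0]}
    - {"slide": [0,0,0],"rot": [0,0,0]}
    - {"slide": [0,0,0],"rot": [0,0,0]}

```text
time: 15.08
tcp_pos: [0.4659, -0.1426, 0.1714]
tcp_rot: [[-0.13, 0.991, 0.001], [0.991, 0.13, -0.0], [-0.001, 0.001, -1.0]]
force: [-0.2, -0.4, 3.3]
finger_gap: 0.093
gripper_force: 30.0
```

Request:
servo_tool:
  motion:
    - {"slide": [0,0,0.05],"rot": [0,0,0]}
    - {"slide": [0,0,0.05],"rot": [0,0,0]}
    - {"slide": [0,0,0],"rot": [0,0,0]}
    - {"slide": [0,0,0],"rot": [0,0,0]}
    - {"slide": [0,0,0],"rot": [0,0,0]}

```text
time: 15.5
tcp_pos: [0.4659, -0.1426, 0.1683]
tcp_rot: [[-0.13, 0.991, 0.001], [0.991, 0.13, -0.0], [-0.001, 0.001, -1.0]]
force: [0.4, -0.4, 4.9]
finger_gap: 0.091
gripper_force: 30.0
```

Spring slope matches; the stop should be about 1.5 mm further.

Request:
servo_tool:
  motion:
    - {"slide": [0,0,0.03],"rot": [0,0,0]}
    - {"slide": [0,0,0.02],"rot": [0,0,0]}
    - {"slide": [0,0,0],"rot": [0,0,0]}
    - {"slide": [0,0,0],"rot": [0,0,0]}
    - {"slide": [0,0,0],"rot": [0,0,0]}

```text
time: 15.92
tcp_pos: [0.4661, -0.1426, 0.1677]
tcp_rot: [[-0.13, 0.991, 0.002], [0.991, 0.13, -0.001], [-0.001, 0.002, -1.0]]
force: [-0.6, 0.2, 10.6]
finger_gap: 0.093
gripper_force: 30.0
```

Request:
servo_tool:
  motion:
    - {"slide": [0,0,0],"rot": [0,0,0]}
    - {"slide": [0,0,0],"rot": [0,0,0]}
    - {"slide": [0,0,0],"rot": [0,0,0]}
    - {"slide": [0,0,0],"rot": [0,0,0]}
    - {"slide": [0,0,0],"rot": [0,0,0]}
    - {"slide": [0,0,0],"rot": [0,0,0]}
    - {"slide": [0,0,0],"rot": [0,0,0]}
    - {"slide": [0,0,0],"rot": [0,0,0]}
    - {"slide": [0,0,0],"rot": [0,0,0]}
    - {"slide": [0,0,0],"rot": [0,0,0]}

```text
time: 16.75
tcp_pos: [0.4661, -0.1426, 0.1677]
tcp_rot: [[-0.13, 0.991, 0.002], [0.991, 0.13, -0.001], [-0.001, 0.002, -1.0]]
force: [-0.7, 0.2, 10.6]
finger_gap: 0.086
gripper_force: 30.0
```

```bash
python3 - <<'E'
from h import *
im,c=cam("wrist"); save("w7",im); s=manip.observe(); print(s["time"],s["tcp_pos"],s["force"],s["gripper_force"],s["moment"])
E
```

```text
16.8 [ 0.4661375  -0.14261212  0.16766778] [-0.60637477  0.18994347  9.66067388] 30.00480204820633 [0.05710199 0.11630182 0.02466583]
```

View pics/w7.png

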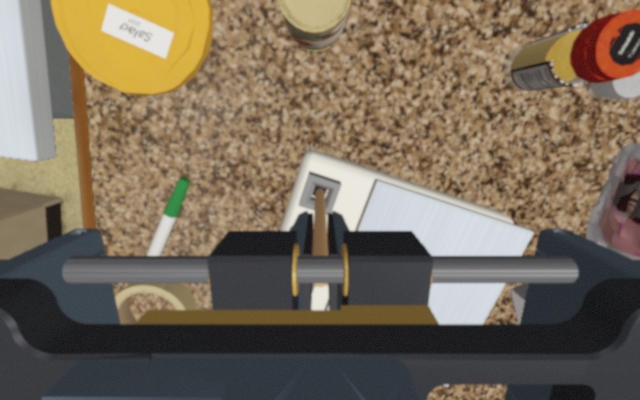

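The stick stands in the collar at (320,190) with a steady push of about 10 N. The tin is upright at (314,15) and the platter is bare.

```bash
python3 -c "
from workcell import manip; print(manip.finish_job())"
```

```text
the job is handed in; nothing more can be done
None
```

I handed the job in at about 17 s of the 53 s limit, with the tin upright on the counter and the stick held upright in the collar, pushing the key against its stop with about 10 N; the judge's verdict was not shown.

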